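# Open the full bottle of tablets in the pantry

## Task

One of the two identical bottles of cleaning tablets is full and the other nearly empty: find out by weight which is the full one and take off its child-safety cap, pressing it down, turning it anticlockwise while it is down until it is free, and lifting it. Finish still holding that cap in the gripper, level and motionless, a few centimetres straight above the open bottle. Leave both bottles standing upright where they stood, the nearly empty one closed, and do not disturb the other things on the shelf.

Things in the scene. Friction and masses are not known exactly. Their poses are not given: they have to be found in the camera images.
- bottle_a: opaque grey plastic bottle of round tablets, 80 mm in diameter, its mouth at 142 mm, standing loose on the shelf; origin at the centre of its underside, z up. Looks just like bottle_b: one (either) is full, 0.55 to 0.85 kg with its cap, the other nearly empty, 0.13 to 0.2 kg; only weight tells which. Lifted by its locked cap, a bottle hangs on safely
- bottle_b: bottle just like bottle_a in looks and size (see there). Nothing clamps the bottles: while a cap is pressed down, the push itself keeps the bottle from turning with it (turning takes under 0.3 N m)
- cap_a: bottle_a's push-and-turn cap: white, ribbed, round, 57 mm across, 29.5 mm high, 40 g; raised arrows on top point anticlockwise. Origin at the centre of its lower edge, z up. Closed, that is 125 mm above the bottle's underside (cap top 154.5 mm), with the cap's x axis along the bottle's x axis within 3 degrees; the angle between them shows how far it is turned
- cap_b: bottle_b's cap, same as cap_a. Both work so: lugs inside lock behind teeth, held up by a spring (5 N at rest, 12 N at the bottom). Pressed down over 3.5 mm (bottoms at 5.5 mm) and kept down, it turns anticlockwise seen from above: free beyond 35 degrees, solid stop at about 60; then it lifts straight off. It does not lift or turn otherwise
- table: the white-painted pantry shelf that everything stands on, fixed, 1.08 m by 1.6 m; origin at the centre of its top face, which is at z = 0
- pot: bystander: stone-coloured flower pot with a herb, 100 mm across, 90 mm high, leaves to about 200 mm; origin at the centre of its underside
- jar: bystander: white storage jar with a wooden lid, 90 mm across, 120 mm high; origin at the centre of its underside
- tin: bystander: food tin, 74 mm across, 75 mm high; origin at the centre of its underside
- basket: bystander: woven basket with packets, 234 x 154 mm, 105 mm high, packets to 117 mm; origin at the centre of its underside

How it is judged:
By the outcome, as a careful person would: the job done as asked, in the order asked, and still so for the second after the job is handed in, while the arm keeps its last pose, push and grip.
It also fails if it takes over 43 s, if anything falls off the work surface, if the arm or the gripper's body presses on something with over 40 N, if the wrist force passes 120 N, or if a joint passes its speed limit or range.

## Robot

A 6-joint arm with a two-finger parallel gripper is mounted at the origin on the work surface. World frame = base frame: x ahead of the robot, y to its left, z up, the work surface at z = 0. Lengths are in m, angles in rad, forces in N, time in s.
With the tool pointing down it reaches from about 0.275 to 0.825 m from the base axis. Payload 5.2 kg.
Tool frame: the origin (TCP) lies on the centre line of the jaws, within the pads' length; the fingertips stand 17 mm ahead of it and the grasp point (between the pads) lies 2 mm behind it; z points along the fingers, y is the line along which they close (so a half turn about z gives the same grasp; the last joint's range is limited). The gripper opens to 93 mm and grips with 3 to 60 N. Pads are 15 mm wide; open, the fingers measure 128 mm over their backs; the gripper's body (75 mm by 188 mm) begins 65 mm behind the grasp point.
Start: joints at [0.901, 0.259, 1.535, -0, 1.348, -0.203], TCP at [0.247, 0.491, 0.236] pointing down, gripper open.
Joint ranges: [-3.14, 3.14], [-0.91, 2.08], [0.19, 2.58], [-1.22, 4.36], [0.22, 2.71], [-3.12, 3.12]. Speed limits (rad/s): [2.57, 2.57, 3.14, 3.14, 3.14, 3.14].

## Interface

Orientations are given as a unit quaternion [x, y, z, w].
In Python, from rig import sensors, viewer, r, finder gives the robot as it stands. The module is installed in compiled form; this text tells all that it offers.
- The arm moves only by the tool arm_command, never from a script. Its argument "plan" is a list of rows, each a list of 7 numbers: the shift along the tool's x, y, z in mm, then the turn, a rotation vector about the tool's x, y, z in degrees, then the closure, from 0 (fully open) to 1 (shut). In form: [[x, y, z, rx, ry, rz, claw], ...]. A call has exactly 5 rows; each row shifts and turns the commanded pose from where the row before left it, along the tool's axes as they then stand; what a row does not reach is not made up. A row lasts 1/10 s, in which the tool goes at most 50 mm and 8.59 degrees, less where a joint would pass 70% of its speed; a pose out of reach is approached as far as the arm can. A call with a gripper value outside its range is refused whole. The fingers move at their own pace and stop on an object; "force" is the grip in N (left out, the last holds). Time passes only in rows, so rows that do not move let the fingers close, or fill a call up. It gives the time, the measured TCP pose, the force, the opening and the grip force at its end, in the units of the state.
- sensors.sense(): the state, without advancing time (a new reading comes with each control period).
- viewer.read_camera(name): name is "side" or "top"; returns (picture, depth): 480x640x3 uint8, red, green, blue; 480x640 float32, m along the optical axis (not along the pixel's ray), 0 where there is no reading.
- viewer.camera_params(name): a dict with "fovy" (degrees; the focal length in pixels is half the picture's height over the tangent of half this angle, whatever the lens; pixels are square), "cx", "cy" (the principal point, pixels), "cam_to_world" (4x4, takes a point from camera to world coordinates). Camera axes: x right, y down, z forward; pixel columns grow to the right and rows downward; lengths in m; the calibration is good to about 2 mm. A picture is of the moment at which its call begins. camera_params takes no time and is no camera call.
- r.sign_off(): hands the job in; it is judged then, once.
Trained networks look in the newest picture that a camera, given by its name, has taken for a name from the list of things; names that differ only in an ending like _2 or _b are one class to them, and where a whole thing is asked for, a point or a joint stands for the part that bears it (a point fixed in the world has none). Each returns a list of dicts, best first, with "score" (0 to 1); they miss things now and then, are a little off and sometimes report something else, mostly with a low value. They report only what shows in the picture. A call takes as long as a camera call.
- finder.regions_of(camera, thing): "region" (480x640 bool, what is visible of it) and "bbox" ([left, top, width, height] in pixels, round what is visible of it).
- finder.mark_of(camera, thing): "position" ([column, row] in pixels: a listed point, or the origin of a listed thing).
The state is a dict: "time": time; "q": joint angles; "dq": joint speeds; "tau": joint torques, N m; "ee_pos": TCP position; "tcp_rot": TCP orientation; "wrist_force": force on the tool from outside, world axes, zero at the start; "ft_torque": the same for the moment, N m; "finger_gap": finger opening in m; "grasp_force": force on a finger pad.
Only numpy, scipy, OpenCV 4.12 (cv2) and the standard library are available. Lean on these libraries where they do the work, as an engineer would, in place of code of your own. Each camera call takes 0.05 s, during which the arm holds its last target. There are 200 camera calls.

## Working session

There is one attempt and no reset: what is moved stays moved. The work goes in short steps, Python scripts to look and compute and a tool call to move; the robot and the scene stay as the last step left them, time stands still between calls to the robot, and variables do not carry over. Pictures are saved under pics/ and viewed, at most 10 in all, crops included, and the job is handed in when it is done.

Besides the shell and the picture viewer there is one more tool, called after "Call:" in YAML: its name, and indented under it one key for each argument. arm_command: Moves the arm, as the interface text tells. Its arguments: {"type":"object","properties":{"plan":{"type":"array"},"force":{"type":"number"}},"required":["plan"]}

```bash
mkdir -p pics; cat > h.py <<'E'
import numpy as np, cv2
from rig import sensors, viewer, r, finder
def cloud(name):
    im,d=viewer.read_camera(name); p=viewer.camera_params(name)
    f=240/np.tan(np.radians(p["fovy"])/2); v,u=np.mgrid[:480,:640]
    P=np.stack([(u-p["cx"])/f*d,(v-p["cy"])/f*d,d,np.ones_like(d)],-1)@np.array(p["cam_to_world"]).T
    P=P[...,:3]; P[d==0]=np.nan
    return im,P
def save(im,n): cv2.imwrite("pics/"+n,im[...,::-1])
E
python3 - <<'E'
from h import *
s=sensors.sense(); print({k:np.round(v,3) for k,v in s.items()})
for c in("top","side"):
    im,P=cloud(c); save(im,c+"0.png")
    print(c,np.round(viewer.camera_params(c)["cam_to_world"],2).tolist())
    for t in("cap_a","bottle_a","pot","jar","tin","basket"):
        for g in finder.regions_of(c,t)[:3]:
            m=g["region"]; q=P[m]; q=q[~np.isnan(q[:,0])]
            if len(q)<5: continue
            zt=np.percentile(q[:,2],97); tp=q[q[:,2]>zt-.006]
            print(t,round(g["score"],2),g["bbox"],"ztop",round(zt,4),"topmid",np.round((np.percentile(tp,2,0)+np.percentile(tp,98,0))/2,4),"ext",np.round(np.ptp(tp,axis=0),3), np.round(np.percentile(q,[2,98],axis=0),3).tolist())
E
```

```text
{'time': np.float64(0.0), 'q': array([ 0.901,  0.259,  1.536, -0.   ,  1.348, -0.203]), 'dq': array([ 0.002, -0.001,  0.   ,  0.001, -0.002,  0.   ]), 'tau': array([-0.0000e+00, -4.3732e+01, -2.8400e+01,  7.2000e-02,  4.1000e-02,
       -0.0000e+00]), 'ee_pos': array([0.247, 0.491, 0.235]), 'tcp_rot': array([ 0.231,  0.973, -0.001, -0.   ]), 'wrist_force': array([ 0.501,  0.668, -0.405]), 'ft_torque': array([-0.045, -0.061, -0.004]), 'grasp_force': np.float64(0.0), 'finger_gap': np.float64(0.093)}
top [[-0.06, -0.98, 0.21, 0.37], [-1.0, 0.06, -0.0, 0.02], [-0.01, -0.21, -0.98, 1.01], [0.0, 0.0, 0.0, 1.0]]
cap_a 0.75 [234.4, 254.7, 31.5, 30.3] ztop 0.1569 topmid [0.513  0.1558 0.1543] ext [0.056 0.055 0.008] [[0.486, 0.129, 0.138], [0.538, 0.181, 0.157]]
cap_a 0.57 [235.5, 256.0, 45.6, 39.5] ztop 0.1179 topmid [0.5088 0.1539 0.1306] ext [0.059 0.063 0.043] [[0.474, 0.117, 0.001], [0.544, 0.193, 0.129]]
cap_a 0.56 [373.1, 218.2, 33.0, 29.0] ztop 0.1569 topmid [ 0.5742 -0.1154  0.1541] ext [0.055 0.057 0.008] [[0.547, -0.141, 0.123], [0.599, -0.088, 0.157]]
bottle_a 0.78 [235.5, 253.8, 
[... 1684 characters left out ...]
337 -0.3106  0.1206] ext [0.077 0.077 0.008] [[0.396, -0.353, 0.024], [0.477, -0.276, 0.123]]
tin 0.81 [383.0, 283.9, 46.2, 54.3] ztop 0.0777 topmid [ 0.7055 -0.066   0.076 ] ext [0.066 0.066 0.008] [[0.67, -0.101, 0.008], [0.735, -0.039, 0.078]]
tin 0.19 [237.5, 123.9, 110.3, 80.8] ztop 0.1189 topmid [0.4488 0.2831 0.134 ] ext [0.134 0.238 0.044] [[0.398, 0.257, 0.01], [0.622, 0.408, 0.119]]
basket 0.97 [235.8, 124.7, 113.5, 81.5] ztop 0.119 topmid [0.4479 0.2797 0.1329] ext [0.134 0.245 0.044] [[0.397, 0.257, 0.002], [0.623, 0.411, 0.119]]
basket 0.71 [0.0, 88.9, 625.3, 391.1] ztop 0.0034 topmid [0.4544 0.2085 0.0011] ext [1.081 1.141 0.205] [[-0.044, -0.322, -0.002], [0.952, 0.74, 0.004]]
```

View pics/top0.png

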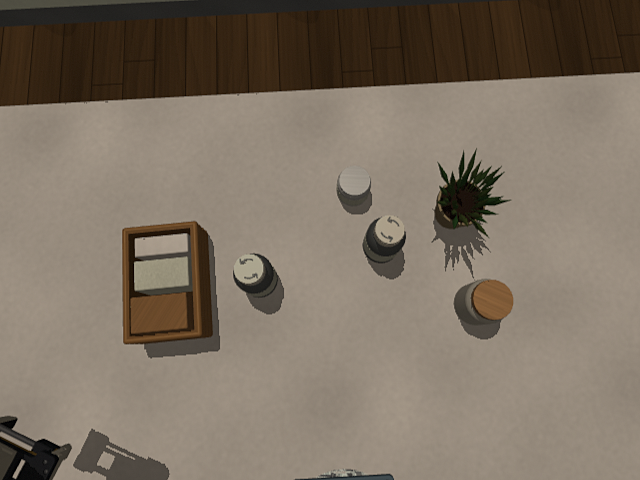

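View pics/side0.png

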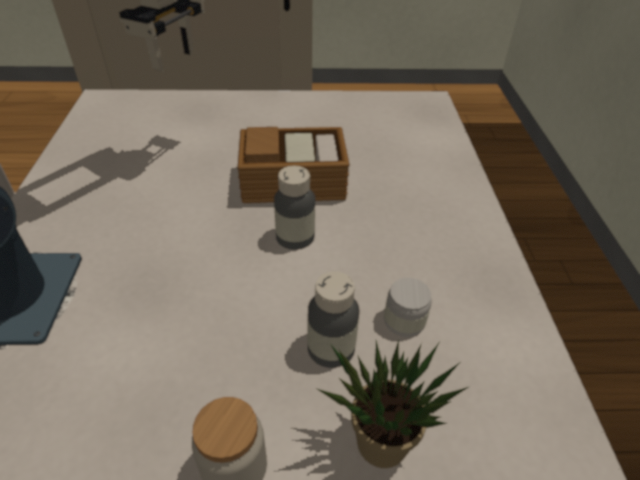

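Both pictures agree. One bottle stands next to the basket, with its cap at about (0.513, 0.1545); in the top view that is pixel (250,268). The other stands by the tin and pot, with its cap at about (0.574, -0.1155), pixel (390,230). The cap tops measure 0.155–0.157, against 0.1545 expected. I'll weigh the bottle by the basket first.

Call:
arm_command:
  plan:
    - [-38.9, -18.1, 0, 0, 0, 0, 0]
    - [-38.9, -18.1, 0, 0, 0, 0, 0]
    - [-38.9, -18.1, 0, 0, 0, 0, 0]
    - [-38.9, -18.1, 0, 0, 0, 0, 0]
    - [-38.9, -18.1, 0, 0, 0, 0, 0]

```text
time: 1.2
ee_pos: [0.3813, 0.3215, 0.2358]
tcp_rot: [0.231, 0.973, 0.0, 0.0]
wrist_force: [1.3, 0.5, 1.1]
finger_gap: 0.0929
grasp_force: 0.0
```

Call:
arm_command:
  plan:
    - [-38.9, -18.1, 0, 0, 0, 0, 0]
    - [-38.9, -18.1, 0, 0, 0, 0, 0]
    - [-38.9, -18.1, 0, 0, 0, 0, 0]
    - [-38.9, -18.1, 0, 0, 0, 0, 0]
    - [-38.9, -18.1, 0, 0, 0, 0, 0]

```text
time: 1.7
ee_pos: [0.5144, 0.1529, 0.2359]
tcp_rot: [0.231, 0.973, 0.0, 0.0]
wrist_force: [0.0, 0.2, -0.4]
finger_gap: 0.093
grasp_force: 0.0
```

Call:
arm_command:
  plan:
    - [0, 0, 0, 0, 0, 0, 0]
    - [0, 0, 0, 0, 0, 0, 0]
    - [0, 0, 0, 0, 0, 0, 0]
    - [0, 0, 0, 0, 0, 0, 0]
    - [0, 0, 0, 0, 0, 0, 0]

```text
time: 2.2
ee_pos: [0.5128, 0.1555, 0.2359]
tcp_rot: [0.23, 0.973, 0.0, 0.0]
wrist_force: [0.4, 0.1, 0.1]
finger_gap: 0.0932
grasp_force: 0.0
```

```bash
cat >> h.py <<'E'
def go(x,y,z):
    from scipy.spatial.transform import Rotation as R
    s=sensors.sense(); Q=R.from_quat(s["tcp_rot"]); print("t",round(float(s["time"]),2),"tool shift mm",np.round(Q.inv().apply(np.array([x,y,z])-s["ee_pos"])*1000,1),"pos",np.round(s["ee_pos"],4),"F",np.round(s["wrist_force"],2),"T",np.round(s["ft_torque"],3),"q",np.round(s["q"],2),"axes z",np.round(Q.apply([0,0,1]),3),"y",np.round(Q.apply([0,1,0]),3))
E
python3 - <<'E'
from h import *
go(.513,.1545,.149)
im,P=cloud("side"); save(im[90:300,180:430],"s1.png")
for n,c in (("a",(.513,.1545)),("b",(.574,-.1155))):
    rr=np.hypot(P[...,0]-c[0],P[...,1]-c[1]); m=(rr<.05)&(P[...,2]<.16)
    for z in np.arange(.10,.16,.005):
        k=m&(abs(P[...,2]-z)<.0025)
        if k.sum()>3: print(n,round(z,3),np.round(np.percentile(rr[k],[10,50,95]),3),k.sum())
E
```

```text
t 2.2 tool shift mm [-0.6 -0.9 86.9] pos [0.5128 0.1555 0.2359] F [0.44 0.08 0.14] T [-0.04   0.015  0.004] q [ 0.09  0.23  1.57  0.    1.34 -1.02] axes z [ 0.  0. -1.] y [0.448 0.894 0.   ]
a 0.1 [0.037 0.039 0.041] 114
a 0.105 [0.034 0.037 0.04 ] 157
a 0.11 [0.031 0.033 0.037] 141
a 0.115 [0.027 0.03  0.033] 138
a 0.12 [0.022 0.026 0.03 ] 121
a 0.125 [0.026 0.027 0.028] 10
a 0.13 [0.026 0.028 0.03 ] 63
a 0.135 [0.026 0.028 0.03 ] 65
a 0.14 [0.026 0.028 0.03 ] 72
a 0.145 [0.026 0.028 0.03 ] 65
a 0.15 [0.026 0.028 0.03 ] 70
a 0.155 [0.009 0.021 0.028] 455
b 0.1 [0.039 0.04  0.042] 150
b 0.105 [0.036 0.038 0.041] 282
b 0.11 [0.032 0.035 0.038] 235
b 0.115 [0.028 0.031 0.034] 232
b 0.12 [0.025 0.027 0.031] 138
b 0.125 [0.028 0.029 0.03 ] 10
b 0.13 [0.028 0.03  0.031] 73
b 0.135 [0.028 0.03  0.031] 81
b 0.14 [0.028 0.03  0.031] 95
b 0.145 [0.028 0.03  0.031] 85
b 0.15 [0.029 0.03  0.031] 92
b 0.155 [0.009 0.02  0.029] 901
```

Call:
arm_command:
  plan:
    - [-0.3, -0.4, 25, 0, 0, 0, 0]
    - [0, 0, 25, 0, 0, 0, 0]
    - [0, 0, 20, 0, 0, 0, 0]
    - [0, 0, 12, 0, 0, 0, 0]
    - [0, 0, 7, 0, 0, 0, 0]

```text
time: 2.75
ee_pos: [0.513, 0.1543, 0.1458]
tcp_rot: [0.231, 0.973, -0.0, -0.001]
wrist_force: [-0.8, 0.3, 0.7]
finger_gap: 0.0927
grasp_force: 0.0
```

Call:
arm_command:
  plan:
    - [0, 0, 0, 0, 0, 0, 0.3]
    - [0, 0, 0, 0, 0, 0, 0.4]
    - [0, 0, 0, 0, 0, 0, 0.6]
    - [0, 0, 0, 0, 0, 0, 1]
    - [0, 0, 0, 0, 0, 0, 1]
  force: 40

```text
time: 3.25
ee_pos: [0.514, 0.1542, 0.1473]
tcp_rot: [0.231, 0.973, 0.0, 0.001]
wrist_force: [1.0, 1.7, 1.6]
finger_gap: 0.0575
grasp_force: 1.1
```

Call:
arm_command:
  plan:
    - [0, 0, 0, 0, 0, 0, 1]
    - [0, 0, 0, 0, 0, 0, 1]
    - [0, 0, 0, 0, 0, 0, 1]
    - [0, 0, 0, 0, 0, 0, 1]
    - [0, 0, 0, 0, 0, 0, 1]

```text
time: 3.75
ee_pos: [0.5141, 0.1542, 0.1472]
tcp_rot: [0.231, 0.973, 0.0, 0.001]
wrist_force: [1.3, 3.2, 5.5]
finger_gap: 0.0562
grasp_force: 40.0
```

Call:
arm_command:
  plan:
    - [0, 0, -3, 0, 0, 0, 1]
    - [0, 0, -4, 0, 0, 0, 1]
    - [0, 0, -4, 0, 0, 0, 1]
    - [0, 0, -3, 0, 0, 0, 1]
    - [0, 0, 0, 0, 0, 0, 1]

```text
time: 4.25
ee_pos: [0.5135, 0.1539, 0.1608]
tcp_rot: [0.231, 0.973, -0.0, 0.0]
wrist_force: [-0.3, 0.2, -5.8]
finger_gap: 0.0562
grasp_force: 40.0
```

Call:
arm_command:
  plan:
    - [0, 0, 0, 0, 0, 0, 1]
    - [0, 0, 0, 0, 0, 0, 1]
    - [0, 0, 0, 0, 0, 0, 1]
    - [0, 0, 0, 0, 0, 0, 1]
    - [0, 0, 0, 0, 0, 0, 1]

```text
time: 4.75
ee_pos: [0.5135, 0.154, 0.1606]
tcp_rot: [0.231, 0.973, -0.0, -0.0]
wrist_force: [-0.1, 0.8, -6.1]
finger_gap: 0.0563
grasp_force: 40.0
```

```bash
python3 - <<'E'
from h import *
go(.513,.1545,.1472)
im,P=cloud("side"); save(im[90:300,180:430],"s2.png")
print([np.round(sensors.sense()["wrist_force"],2)])
rr=np.hypot(P[...,0]-.513,P[...,1]-.1545); print("captop",np.nanmedian(P[...,2][(rr<.02)&(P[...,2]>.15)&(P[...,2]<.18)]))
E
```

```text
t 4.75 tool shift mm [ 0.7  0.2 13.4] pos [0.5135 0.154  0.1606] F [-0.06  0.84 -6.13] T [ 0.025 -0.005  0.015] q [ 0.08  0.3   1.68 -0.    1.17 -1.02] axes z [-0. -0. -1.] y [ 0.45   0.893 -0.   ]
[array([ 0.36, -0.52, -5.69])]
captop 0.16927033199718172
```

View pics/s2.png

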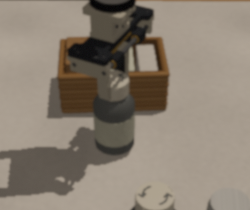

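The crop shows the bottle hanging clear of the shelf by its cap. The reading is about 6 N (0.6 kg), so this is the full one. I'll set it down and then press the cap.

Call:
arm_command:
  plan:
    - [0, 0, 4, 0, 0, 0, 1]
    - [0, 0, 4, 0, 0, 0, 1]
    - [0, 0, 3, 0, 0, 0, 1]
    - [0, 0, 2, 0, 0, 0, 1]
    - [0, 0, 1, 0, 0, 0, 1]
  force: 60

```text
time: 5.3
ee_pos: [0.5138, 0.1542, 0.1471]
tcp_rot: [0.231, 0.973, 0.0, 0.0]
wrist_force: [-1.2, 0.6, 2.8]
finger_gap: 0.0562
grasp_force: 60.0
```

Call:
arm_command:
  plan:
    - [0, 0, 1, 0, 0, 0, 1]
    - [0, 0, 1, 0, 0, 0, 1]
    - [0, 0, 1, 0, 0, 0, 1]
    - [0, 0, 1, 0, 0, 0, 1]
    - [0, 0, 0, 0, 0, 0, 1]

```text
time: 5.8
ee_pos: [0.5142, 0.1544, 0.1445]
tcp_rot: [0.231, 0.973, 0.001, 0.001]
wrist_force: [-3.7, 0.9, 8.3]
finger_gap: 0.0561
grasp_force: 60.0
```

Call:
arm_command:
  plan:
    - [0, 0, 1, 0, 0, 0, 1]
    - [0, 0, 1, 0, 0, 0, 1]
    - [0, 0, 1, 0, 0, 0, 1]
    - [0, 0, 1, 0, 0, 0, 1]
    - [0, 0, 0, 0, 0, 0, 1]

```text
time: 6.3
ee_pos: [0.5145, 0.1544, 0.1417]
tcp_rot: [0.231, 0.973, 0.001, 0.002]
wrist_force: [-6.0, 1.1, 15.0]
finger_gap: 0.056
grasp_force: 60.0
```

Call:
arm_command:
  plan:
    - [0, 0, 1, 0, 0, 0, 1]
    - [0, 0, 1, 0, 0, 0, 1]
    - [0, 0, 1, 0, 0, 0, 1]
    - [0, 0, 0, 0, 0, 0, 1]
    - [0, 0, 0, 0, 0, 0, 1]

```text
time: 6.8
ee_pos: [0.5155, 0.1545, 0.1417]
tcp_rot: [0.231, 0.973, 0.001, 0.004]
wrist_force: [-9.9, -0.0, 33.2]
finger_gap: 0.0563
grasp_force: 60.0
```

Call:
arm_command:
  plan:
    - [1, -0.5, 0, 0, 0, 0, 1]
    - [0, 0, 0, 0, 0, -3, 1]
    - [0, 0, 0, 0, 0, -4, 1]
    - [0, 0, 0, 0, 0, -4, 1]
    - [0, 0, 0, 0, 0, -4, 1]

```text
time: 7.3
ee_pos: [0.5152, 0.1549, 0.1414]
tcp_rot: [0.101, 0.995, 0.001, 0.004]
wrist_force: [-7.5, 3.1, 28.8]
finger_gap: 0.0559
grasp_force: 60.0
```

```bash
python3 - <<'E'
from h import *
go(.5135,.1542,.1417)
E
```

```text
t 7.3 tool shift mm [ 1.5 -1.  -0.3] pos [0.5152 0.1549 0.1414] F [-7.55  3.08 28.75] T [ 0.379  1.425 -0.201] q [ 0.08  0.31  1.7   0.    1.11 -1.29] axes z [ 0.009  0.002 -1.   ] y [0.201 0.98  0.004]
```

Call:
arm_command:
  plan:
    - [0, 0, 0, 0, 0, -4, 1]
    - [0, 0, 0, 0, 0, -5, 1]
    - [0, 0, 0, 0, 0, -5, 1]
    - [0, 0, 0, 0, 0, -5, 1]
    - [0, 0, 0, 0, 0, -5, 1]

```text
time: 7.8
ee_pos: [0.5154, 0.1554, 0.1414]
tcp_rot: [-0.108, 0.994, 0.001, 0.005]
wrist_force: [-6.2, 3.6, 30.1]
finger_gap: 0.0562
grasp_force: 60.0
```

Call:
arm_command:
  plan:
    - [0, 0, 0, 0, 0, -4, 1]
    - [0, 0, 0, 0, 0, -4, 1]
    - [0, 0, 0, 0, 0, -3, 1]
    - [0, 0, 0, 0, 0, 0, 1]
    - [0, 0, 0, 0, 0, 0, 1]

```text
time: 8.3
ee_pos: [0.5155, 0.1554, 0.1415]
tcp_rot: [-0.202, 0.979, 0.0, 0.005]
wrist_force: [-7.1, 4.2, 28.2]
finger_gap: 0.0559
grasp_force: 60.0
```

```bash
python3 - <<'E'
from h import *
go(.5135,.1542,.1417)
E
```

```text
t 8.3 tool shift mm [ 2.3 -0.3 -0.3] pos [0.5155 0.1554 0.1415] F [-7.11  4.16 28.22] T [0.662 1.235 0.045] q [ 0.08  0.31  1.7   0.    1.11 -1.89] axes z [ 0.01   0.003 -1.   ] y [-0.395  0.919 -0.002]
```

Call:
arm_command:
  plan:
    - [0, 0, -2, 0, 0, 0, 1]
    - [0, 0, -2, 0, 0, 0, 1]
    - [0, 0, -2, 0, 0, 0, 1]
    - [0, 0, -2, 0, 0, 0, 1]
    - [0, 0, -2, 0, 0, 0, 1]

```text
time: 8.8
ee_pos: [0.5143, 0.1546, 0.1476]
tcp_rot: [-0.202, 0.979, 0.0, 0.003]
wrist_force: [1.8, 2.3, 2.5]
finger_gap: 0.0564
grasp_force: 60.0
```

Call:
arm_command:
  plan:
    - [0, 0, -2, 0, 0, 0, 1]
    - [0, 0, -2, 0, 0, 0, 1]
    - [0, 0, -2, 0, 0, 0, 1]
    - [0, 0, 0, 0, 0, 0, 1]
    - [0, 0, 0, 0, 0, 0, 1]

```text
time: 9.3
ee_pos: [0.5123, 0.154, 0.1513]
tcp_rot: [-0.201, 0.979, 0.0, -0.0]
wrist_force: [0.5, 1.6, 0.4]
finger_gap: 0.0561
grasp_force: 60.0
```

Call:
arm_command:
  plan:
    - [0, 0, -4, 0, 0, 0, 1]
    - [0, 0, -5, 0, 0, 0, 1]
    - [0, 0, -6, 0, 0, 0, 1]
    - [0, 0, -6, 0, 0, 0, 1]
    - [0, 0, -6, 0, 0, 0, 1]

```text
time: 9.8
ee_pos: [0.5124, 0.1539, 0.1793]
tcp_rot: [-0.202, 0.979, -0.0, 0.0]
wrist_force: [0.3, -0.6, -0.7]
finger_gap: 0.0563
grasp_force: 60.0
```

Call:
arm_command:
  plan:
    - [0, 0, -6, 0, 0, 0, 1]
    - [0, 0, -6, 0, 0, 0, 1]
    - [0, 0, -4, 0, 0, 0, 1]
    - [0, 0, 0, 0, 0, 0, 1]
    - [0, 0, 0, 0, 0, 0, 1]

```text
time: 10.3
ee_pos: [0.5123, 0.154, 0.1946]
tcp_rot: [-0.202, 0.979, -0.0, -0.0]
wrist_force: [-0.3, -0.3, 0.1]
finger_gap: 0.0563
grasp_force: 60.0
```

```bash
python3 - <<'E'
from h import *
go(.5135,.1542,.195)
im,P=cloud("side"); save(cv2.resize(im[90:300,180:430],None,fx=2,fy=2),"s3.png")
im2,P2=cloud("top"); save(cv2.resize(im2[200:330,180:430],None,fx=3,fy=3),"t3.png")
for c,A in(("side",P),("top",P2)):
  for n,x,y in(("a",.513,.1545),("b",.574,-.1155)):
    rr=np.hypot(A[...,0]-x,A[...,1]-y)
    for lo,hi in((.04,.075),(.095,.105),(.135,.15),(.152,.16),(.165,.21)):
        q=A[(rr<.06)&(A[...,2]>lo)&(A[...,2]<hi)]
        if len(q)>20: print(c,n,lo,len(q),np.round(np.percentile(q,[3,97],axis=0),4).tolist())
E
```

```text
t 10.3 tool shift mm [-1.2 -0.3 -0.4] pos [0.5123 0.154  0.1946] F [-0.3  -0.32  0.11] T [ 0.084  0.077 -0.002] q [ 0.08  0.26  1.63 -0.    1.25 -1.89] axes z [-0. -0. -1.] y [-0.395  0.919  0.   ]
side a 0.04 530 [[0.4756, 0.1131, 0.0414], [0.549, 0.143, 0.0736]]
side a 0.095 229 [[0.4747, 0.1132, 0.0955], [0.5506, 0.1529, 0.1047]]
side a 0.135 225 [[0.4908, 0.1316, 0.1354], [0.5335, 0.171, 0.1442]]
side a 0.165 694 [[0.4858, 0.1109, 0.1763], [0.5368, 0.1802, 0.208]]
side b 0.04 622 [[0.5373, -0.1575, 0.0411], [0.6102, -0.129, 0.0739]]
side b 0.095 342 [[0.5372, -0.1568, 0.0954], [0.6126, -0.1063, 0.1048]]
side b 0.135 253 [[0.5485, -0.1466, 0.1355], [0.6005, -0.1261, 0.1495]]
side b 0.152 938 [[0.5501, -0.1433, 0.1531], [0.5992, -0.094, 0.1574]]
top a 0.04 77 [[0.4726, 0.1159, 0.0416], [0.5235, 0.1488, 0.0742]]
top a 0.095 78 [[0.4762, 0.117, 0.0961], [0.5215, 0.1433, 0.1048]]
top a 0.165 56 [[0.4914, 0.1255, 0.1754], [0.5155, 0.134, 0.2035]]
top b 0.04 123 [[0.5346, -0.1366, 0.041], [0.5783, -0.0756, 0.0742]]
top b 0.095 182 [[0.5356, -0.1534, 0.096], [0.6081, -0.0771, 0.1049]]
top b 0.135 63 [[0.5456, -0.1383, 0.1353], [0.5876, -0.0875, 0.1496]]
top b 0.152 617 [[0.5499, -0.1394, 0.1522], [0.5984, -0.0909, 0.1573]]
```

View pics/s3.png

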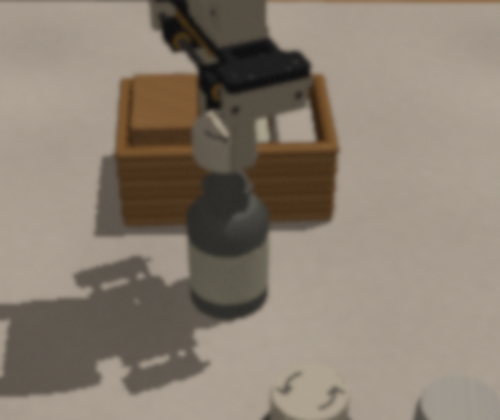

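View pics/t3.png

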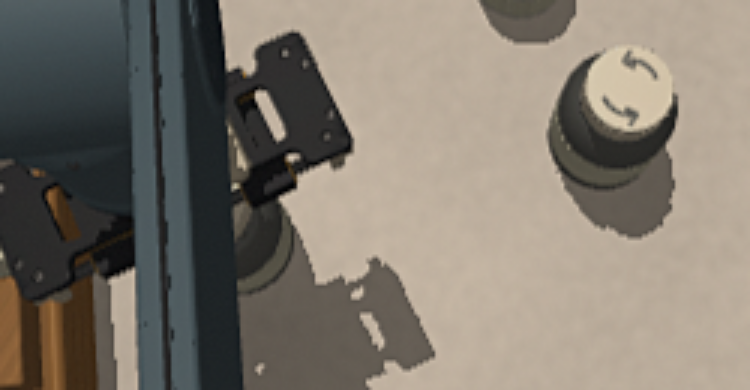

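The side crop shows the cap level in the jaws at (225,140), straight above the open neck at (228,190). The bottle is upright within about 1 mm of its old spot. In the top crop the other bottle is closed and unmoved. I'll let the arm settle and hand in.

Call:
arm_command:
  plan:
    - [0, 0, 0, 0, 0, 0, 1]
    - [0, 0, 0, 0, 0, 0, 1]
    - [0, 0, 0, 0, 0, 0, 1]
    - [0, 0, 0, 0, 0, 0, 1]
    - [0, 0, 0, 0, 0, 0, 1]

```text
time: 10.9
ee_pos: [0.5124, 0.154, 0.1946]
tcp_rot: [-0.202, 0.979, -0.0, -0.0]
wrist_force: [0.4, 0.2, -0.2]
finger_gap: 0.0559
grasp_force: 60.0
```

```bash
python3 -c "
from rig import r
print(r.sign_off())"
```

```text
the job is handed in; nothing more can be done
None
```

The bottle by the basket weighed about 0.6 kg, so it is the full one; its cap is off and held level about 3 cm above the open mouth, the other bottle is still closed and untouched, and the job was handed in at about 11 s.

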